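# Swing the heavy slate serving leaf round to its brass mark

## Task

Swing the heavy slate serving leaf with the casserole on it round to the brass strip let into the marble counter and let it stand there, released and motionless, its tip within 25 mm of the middle of the strip, for at least three seconds. Move and brake it only by pushing on its two black sprung bumpers, without ever squashing a bumper flat, letting the tip swing faster than 0.25 m/s or run more than 130 mm past the strip. Do not touch the slate or the casserole, and leave the oil bottle and the mug where they stand.

Things in the scene. Friction and masses are not known exactly. Their poses are not given: they have to be found in the camera images.
- post: fixed brass foot (140 mm across, 12 mm high) with a steel ball-bearing post that carries the leaf; origin on the swing axis at counter level, z up; its x axis points away from the robot, give or take a few degrees
- leaf (a joint): swing angle of the leaf about the vertical post axis (rad), counter-clockwise from above positive, stops at -1.25 and 1.25. At 0 it points along the post's -x (towards the robot); it starts at -0.65 to -0.35, tip to the robot's left, and must swing to positive values. Nominal inertia 0.31 kg m2 (+-25 percent), damping 0.02 N m s/rad, friction 0.002 N m: it coasts for many seconds
- leaf_pivot (a point): point on the swing axis at the height of the slate's top, 90 mm above the counter
- leaf_tip (a point): middle of the upper edge of the leaf's free end, 360 mm from the swing axis, 90 mm above the counter; a brass line along the slate's middle points to it
- bumper_trailing (a joint): how far the trailing bumper is pressed in (m): 0 free, 0.04 squashed flat; spring 100 N/m, damping 1 N s/m. A black rubber bar, 44 mm in diameter, along the leaf's side that faces back towards the start; it slides square to the leaf's length, into the slate. Pushing it turns the leaf the positive way, towards the mark
- bumper_trailing_face (a point): middle of the trailing bumper's outer face: 260 mm from the axis along the leaf, 115 mm to the side of its middle line when free, 70 mm above the counter. The straight part of the bar runs from 190 to 330 mm from the axis and spans 48 to 92 mm above the counter; there is free room beside it for a hand from above
- bumper_leading (a joint): the same for the leading bumper, on the other side of the leaf (the side that goes first towards the mark); pushing here turns the leaf the negative way and so brakes it
- bumper_leading_face (a point): middle of the leading bumper's outer face, same measures on the other side
- mark: brass strip flush in the counter, 24 mm wide, a thin black line on each side 25 mm from its middle, from 270 to 470 mm from the swing axis; origin on the swing axis at counter level, x axis along the strip outwards. The leaf is right when its tip stands over the strip's middle line; positive y of the tip in this frame means past the mark, negative short of it
- oil_bottle: loose green oil bottle, 64 mm across, 200 mm high, origin under its centre; outside the leaf's sweep
- mug: loose white mug, 84 mm across, 95 mm high, origin under its centre; outside the leaf's sweep
- slab (a point): a point on the swing axis at counter level (origin of the slab) whose x axis points to the tip and y axis to the leading bumper. Blue-grey slate slab 420 x 140 mm, 50 to 90 mm above the counter, from 60 mm behind the swing axis to the tip; on it, fixed 70 mm from the axis, a black lidded cast-iron casserole 168 mm across, its knob 165 mm above the counter. Not to be touched

How it is judged:
On the way:
1. the leaf stands over the mark, motionless and untouched, for three seconds (y of leaf_tip in the frame of mark between -0.025 and 0.025 m and velocity of joint leaf between -0.05 and 0.05 rad/s and contact force between each of the fingers, the arm and bumper_trailing below 0.2 N and contact force between each of the fingers, the arm and bumper_leading below 0.2 N), for 3 s.
At the end, for the whole second after the job is handed in: the leaf's tip is within 25 mm of the middle line of the brass strip, its swing speed under 0.05 rad/s, its bumpers untouched (all of step 1).
It fails at once if a bumper is squashed flat (pressed in more than 37 mm) (value of joint any of bumper_trailing, bumper_leading above 0.037 m).
It fails at once if the leaf swings faster than 0.7 rad/s (0.25 m/s at the tip) (velocity of joint leaf above 0.7 rad/s or velocity of joint leaf below -0.7 rad/s).
It fails at once if the tip runs more than 130 mm past the middle of the mark (y of leaf_tip in the frame of mark above 0.13 m).
It fails at once if the slate or the casserole is touched (contact force between any of the fingers, the arm and leaf_c0 above 1 N or contact force between any of the fingers, the arm and leaf_c1 above 1 N or contact force between any of the fingers, the arm and leaf_c2 above 1 N or contact force between any of the fingers, the arm and leaf_c3 above 1 N or contact force between any of the fingers, the arm and leaf_c4 above 1 N or contact force between any of the fingers, the arm and leaf_c5 above 1 N).
It fails at once if the oil bottle or the mug is moved (distance of any of oil_bottle, mug from where it was at the start of the episode above 0.03 m).
It also fails if it takes over 38 s, if anything falls off the work surface, if the arm or the gripper's body presses on something with over 40 N, if the wrist force passes 120 N, or if a joint passes its speed limit or range.

## Robot

A 7-joint arm with a two-finger parallel gripper is mounted at the origin on the work surface. World frame = base frame: x ahead of the robot, y to its left, z up, the work surface at z = 0. Lengths are in m, angles in rad, forces in N, time in s.
With the tool pointing down it reaches from about 0.425 to 0.925 m from the base axis. Payload 6.8 kg.
Tool frame: the origin (TCP) lies on the front face of the gripper's body, between the roots of the fingers; the fingertips stand 73 mm ahead of it and the grasp point (between the pads) lies 54 mm ahead of it (env.nose_length is the distance from the TCP to the fingertips, in m); z points along the fingers, y is the line along which they close (so a half turn about z gives the same grasp; the last joint's range is limited). The gripper opens to 85 mm and grips with 20 to 120 N. Pads are 22 mm wide; open, the fingers measure 114 mm over their backs; the gripper's body (76 mm by 85 mm) begins 54 mm behind the grasp point. The pads swing forward as they close: fully open they stand 13 mm farther back than shut.
Start: joints at [-1.436, 0.477, 0.022, 1.555, -0.011, 1.109, -0.083], TCP at [0.162, 0.655, 0.304] pointing down, gripper open.
Joint ranges: [-2.96, 2.96], [-0.34, 2.1], [-1.41, 1.46], [0.24, 2.44], [-1.37, 4.51], [0.17, 1.92], [-2.96, 2.96]. Speed limits (rad/s): [2.39, 2.39, 3.14, 3.14, 3.14, 3.14, 3.14].

## Interface

Orientations are given as a unit quaternion [w, x, y, z].
In Python, from cell import env, kin, camera, calibration, job gives the robot as it stands. The module is installed in compiled form; this text tells all that it offers. Calls block until the motion is done:
- env.reach(position, orientation): joint-space move of the TCP to a pose.
- env.movel(position, velocity=0.15, rot=None, stop_force=None): straight line of the TCP; rot=None keeps the orientation; velocity is the mean speed in m/s. With stop_force (N) it stops when the force on the tool has changed by that much, and returns True; else False.
- env.goto_joints(angles): joint-space move.
- env.grip(opening, f_grip=None): finger opening in m; f_grip is the grip in N (None keeps the last); returns when the fingers have stopped.
- env.dwell(seconds).
- kin.inverse_kinematics(position, orientation): joint angles nearest the present ones, or None.
- env.get_state(): the state.
- camera(name): name is "side" or "top"; returns (picture, depth): 400x640x3 uint8, blue, green, red; 400x640 float32, m along the optical axis (not along the pixel's ray), 0 where there is no reading.
- calibration(name): a dict with "fx", "fy", "cx", "cy" (pixels), "rvec" (rotation vector, rad) and "tvec" (3), from world to camera coordinates, as OpenCV has them. Camera axes: x right, y down, z forward; pixel columns grow to the right and rows downward; lengths in m; the calibration is good to about 2 mm. A picture is of the moment at which its call begins. calibration takes no time and is no camera call.
A pose or a line that the arm cannot do raises env.PlanningError and nothing moves.
- job.job_done(): hands the job in; it is judged then, once.
The state is a dict: "time": time; "qpos": joint angles; "joint_velocities": joint speeds; "joint_torque": joint torques, N m; "tcp_pos": TCP position; "orientation": TCP orientation; "force": force on the tool from outside, world axes, zero at the start; "torque": the same for the moment, N m; "opening": finger opening in m; "gripper_force": force on a finger pad.
Only numpy, scipy, OpenCV 4.12 (cv2) and the standard library are available. Lean on these libraries where they do the work, as an engineer would, in place of code of your own. Each camera call takes 0.05 s, during which the arm holds its last target. There are 200 camera calls.

## Working session

There is one attempt and no reset: what is moved stays moved. The work goes in short steps, each a Python script; the robot and the scene stay as the last script left them, time stands still between calls to the robot, and variables do not carry over. Pictures are saved under pics/ and viewed, at most 10 in all, crops included, and the job is handed in when it is done.

```bash
mkdir -p pics; python3 - <<'E'
from cell import env,camera,calibration
import cv2
for n in("top","side"):
    p,d=camera(n); cv2.imwrite(f"pics/{n}0.png",p); c=calibration(n); print(n,c)
    import numpy as np; np.savez(f"pics/{n}0.npz",p=p,d=d)
s=env.get_state(); print(s["time"],s["tcp_pos"],s["orientation"],s["force"],s["opening"])
E
```

```text
top {'fx': 393.37031046448243, 'fy': 393.37031046448243, 'cx': 319.3915674791511, 'cy': 199.10445334828208, 'rvec': array([ 2.22794025, -1.97180249,  0.21492106]), 'tvec': array([-0.05793693,  0.56093162,  1.13353536])}
side {'fx': 372.53373590127393, 'fy': 372.53373590127393, 'cx': 323.3962210994856, 'cy': 200.92621990738198, 'rvec': array([ 2.44022223,  0.26262586, -0.08476502]), 'tvec': array([-0.52839605, -0.05375894,  1.24678148])}
0.1 [0.16217146 0.65480184 0.30303027] [-3.92657128e-05  1.21074474e-01  9.92643087e-01 -8.20086736e-04] [ 0.15550749  0.39761441 -0.12182437] 0.08525582262883165
```

View pics/top0.png

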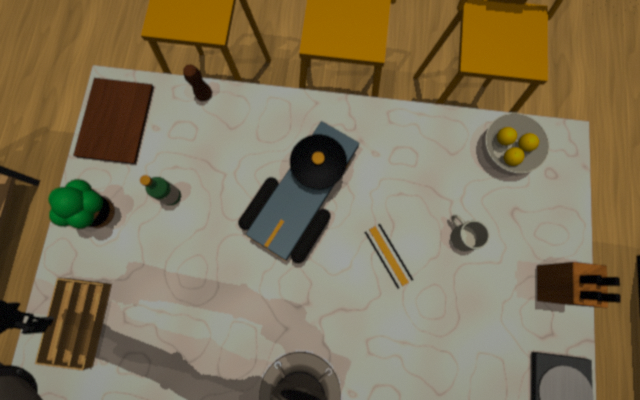

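View pics/side0.png

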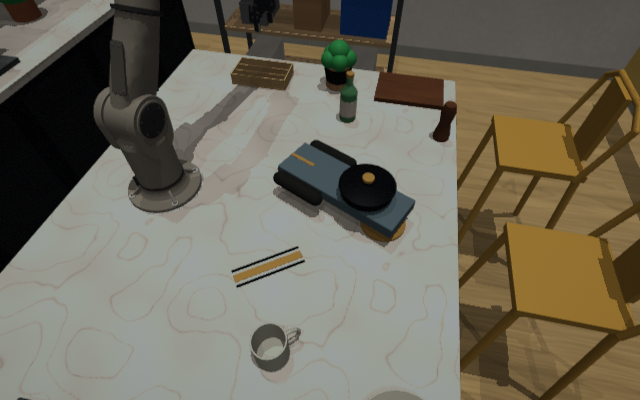

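Top view: leaf tip is at about (268,243), the casserole knob at (318,158), the strip from (370,228) to (407,284), the bottle at (158,188) and the mug at (467,236). The side view shows the same: strip at (268,267), knob at (368,178). Next I measure these points.

```bash
cat > h.py <<'E'
import numpy as np,cv2
from cell import calibration
def ray(n,uv):
    c=calibration(n);R=cv2.Rodrigues(c["rvec"])[0];o=-R.T@c["tvec"]
    uv=np.atleast_2d(uv).astype(float)
    d=np.c_[(uv[:,0]-c["cx"])/c["fx"],(uv[:,1]-c["cy"])/c["fy"],np.ones(len(uv))]@R
    return o,d
def onz(n,uv,z):
    o,d=ray(n,uv); return o+d*((z-o[2])/d[:,2])[:,None]
def tri(u1,u2):
    o1,d1=ray("top",u1);o2,d2=ray("side",u2);d1=d1[0];d2=d2[0]
    t=np.linalg.lstsq(np.c_[d1,-d2],o2-o1,rcond=None)[0]
    a=o1+t[0]*d1;b=o2+t[1]*d2; return (a+b)/2,np.linalg.norm(a-b)
def blobs(p,lo,hi,amin=15):
    m=cv2.inRange(cv2.cvtColor(p,cv2.COLOR_BGR2HSV),lo,hi)
    n,l,s,c=cv2.connectedComponentsWithStats(m)
    return [(c[i],s[i],l==i) for i in range(1,n) if s[i,4]>=amin]
def line(mask,n,z):
    v,u=np.nonzero(mask);P=onz(n,np.c_[u,v],z)[:,:2];m=P.mean(0)
    d=np.linalg.svd(P-m,full_matrices=False)[2][0]; t=(P-m)@d
    return m,d,t.min(),t.max()
E
python3 - <<'E'
from h import *
np.set_printoptions(precision=4,suppress=True)
roi={"top":(slice(100,310),slice(130,500)),"side":(slice(65,370),slice(220,460))}
for n in roi:
    p=np.load(f"pics/{n}0.npz")["p"];q=np.zeros_like(p);q[roi[n]]=p[roi[n]]
    print(n,"orange")
    for c,s,m in blobs(q,(8,120,60),(28,255,255)):
        print(c,s,[ [x for x in line(m,n,z)] for z in (0,.09)])
    print("slate")
    for c,s,m in blobs(q,(95,50,40),(120,255,255),300):
        cs=cv2.findContours(m.astype(np.uint8),0,2)[0];hull=cv2.convexHull(max(cs,key=cv2.contourArea))
        ap=cv2.approxPolyDP(hull,5,True)[:,0];print(s,ap.tolist());print(onz(n,ap,.09)[:,:2])
E
```

```text
top orange
[135.5816 123.8082] [130 100  17  63 662] [[array([0.7574, 0.6502]), array([-0.9934, -0.1145]), np.float64(-0.08541211142477634), np.float64(0.13336105312898383)], [array([0.7247, 0.6013]), array([-0.9934, -0.1145]), np.float64(-0.07914735075616891), np.float64(0.12357935980200804)]]
[471.4375 103.044 ] [416 100  84  10 432] [[array([ 0.9687, -0.457 ]), array([ 0.0601, -0.9982]), np.float64(-0.1869269525603957), np.float64(0.09339361511502586)], [array([ 0.9205, -0.4247]), array([ 0.0601, -0.9982]), np.float64(-0.17321633704266012), np.float64(0.08654343149455598)]]
[498.2222 135.6667] [497 130   3  12  27] [[array([ 0.8625, -0.5498]), array([-0.9999, -0.0133]), np.float64(-0.020333128067964928), np.float64(0.018504684757376752)], [array([ 0.8221, -0.5107]), array([-0.9999, -0.0133]), np.float64(-0.018841744950687186), np.float64(0.017147413296465613)]]
[317.6643 157.4643] [311 151  14  14 140] [[array([0.7144, 0.0346]), array([-0.9556, -0.2946]), np.float64(-0.02222460220042899), np.float64(0.022155331463006404)], [array([0.6849, 0.0308]), array([-0.9556, -0.2946]), np.fl
[... 3991 characters left out ...]
-0.1151]), array([ 0.9003, -0.4352]), np.float64(-0.03849613664378274), np.float64(0.03620819800403336)]]
[267.125  266.1056] [233 251  69  31 464] [[array([ 0.4261, -0.2214]), array([-0.8045, -0.594 ]), np.float64(-0.1003240983046194), np.float64(0.09723114212967006)], [array([ 0.4512, -0.2682]), array([-0.8045, -0.594 ]), np.float64(-0.09063312373504828), np.float64(0.08783893685025632)]]
slate
[ 279  144   71   59 1899] [[279, 165], [304, 144], [349, 165], [343, 202]]
[[ 0.3768  0.0875]
 [ 0.4303  0.2007]
 [ 0.594   0.1358]
 [ 0.6024 -0.0182]]
[363 191  51  41 866] [[413, 200], [392, 231], [363, 214], [396, 191]]
[[ 0.8021  0.0337]
 [ 0.7523 -0.0906]
 [ 0.6659 -0.0494]
 [ 0.7501  0.0581]]
```

```bash
cat > sim.py <<'E'
import numpy as np
def prof(kind,D,T):
    def f(t):
        x=np.clip(t/T,0,1)
        if kind=="mj": return D*(10*x**3-15*x**4+6*x**5)
        if kind=="cos": return D*(1-np.cos(np.pi*x))/2
        a=.2 # trapezoid, 20% ramps
        v=1/(1-a)
        return D*(v*x*x/2/a if x<a else v*(x-a/2) if x<1-a else 1-v*(1-x)**2/2/a)
    return f
def sim(w0,th0,f,side,I=.31,r=.26,dt=2e-3,tend=4):
    # side +1: finger behind (push), -1: ahead (brake). f(t): finger face position along arc; bumper face at r*th
    th,w,cm,pf=th0,w0,0,f(0);tc=None
    c=0.
    for t in np.arange(0,tend,dt):
        p=f(t+dt);vf=(p-pf)/dt;pf=p
        d=side*(p-r*th)
        rel=side*(vf-r*w)
        F=max(0,100*d+rel) if d>0 else 0
        if F>0:tc=t
        w+=dt*(side*F*r-.02*w-.002*np.tanh(w/1e-3))/I; th+=dt*w; cm=max(cm,d)
    return th,w,cm,tc
if __name__=="__main__":
    print("push: kind D T gap I -> th w comp tlast")
    for D,T in((.12,1.6),(.12,2),(.10,1.6),(.15,2.5)):
        for k in("mj","cos","tr"):
            print(D,T,k,[tuple(np.round(sim(0,0,lambda t:prof(k,D,T)(t)-g,1,I),3)) for g,I in((.01,.31),(.02,.31),(.015,.23),(.015,.39))])
    print("brake from w=.22")
    for D,T in((.12,3),(.12,2.5),(.15,3.5)):
        for k in("mj","cos","tr"):
            print(D,T,k,[tuple(np.round(sim(.22,0,lambda t:prof(k,D,T)(t)+g,-1,I),3)) for g,I in((.0,.31),(.02,.31),(.04,.31),(.02,.23),(.02,.39))])
E
python3 sim.py
python3 - <<'E'
from h import *
np.set_printoptions(precision=4,suppress=True)
for a,b in(((145.06,179.9),(349.8,73.3)),((317.66,157.46),(368.03,177.14)),((388.455,255.75),(267.125,266.106)),((273.45,233.23),(302.61,159.07))):
    print(tri(a,b))
print(onz("top",(467,236),.05),ray("top",(320,200))[0],ray("side",(320,200))[0])
from cell import kin
for p in((.55,.26,.2),(.545,.245,.125),(.446,-.05,.125),(.60,-.28,.125),(.5,-.1,.2)):
  for a in(166,190,205):
    h=np.radians(a)/2; print(p,a,kin.inverse_kinematics(list(p),[0,np.cos(h),np.sin(h),0]))
E
```

```text
push: kind D T gap I -> th w comp tlast
0.12 1.6 mj [(np.float64(2.841), np.float64(0.773), np.float64(0.026), np.float64(1.08)), (np.float64(2.808), np.float64(0.786), np.float64(0.028), np.float64(1.14)), (np.float64(2.778), np.float64(0.724), np.float64(0.023), np.float64(1.034)), (np.float64(2.834), np.float64(0.812), np.float64(0.031), np.float64(1.172))]
0.12 1.6 cos [(np.float64(2.438), np.float64(0.647), np.float64(0.021), np.float64(1.026)), (np.float64(2.444), np.float64(0.671), np.float64(0.023), np.float64(1.106)), (np.float64(2.368), np.float64(0.601), np.float64(0.019), np.float64(0.982)), (np.float64(2.482), np.float64(0.697), np.float64(0.026), np.float64(1.136))]
0.12 1.6 tr [(np.float64(2.123), np.float64(0.547), np.float64(0.019), np.float64(0.934)), (np.float64(2.066), np.float64(0.552), np.float64(0.019), np.float64(1.042)), (np.float64(2.027), np.float64(0.498), np.float64(0.017), np.float64(0.894)), (np.float64(2.129), np.float64(0.582), np.float64(0.022), np.float64(1.07))]
0.12 2 mj [(np.float64(2.183), np.float64(0.614), np.float64(0.02), np.float64(1.206)),
[... 6654 characters left out ...]
8 -0.3721  0.7759  1.7699]
(0.5, -0.1, 0.2) 190 [-0.4177  0.3928  0.6117  2.0736 -0.3222  0.7673  2.1384]
(0.5, -0.1, 0.2) 205 [-0.412   0.3912  0.6042  2.0733 -0.3176  0.7667  2.3956]Traceback (most recent call last):
  File "sim.py", line 31, in <module>
    print(D,T,k,[tuple(np.round(sim(.22,0,lambda t:prof(k,D,T)(t)+g,-1,I),3)) for g,I in((.0,.31),(.02,.31),(.04,.31),(.02,.23),(.02,.39))])
                       ~~~~~~~~^^^^^^^^^^^^^^^^^^^^^^^^^^^^^^^^^^^^^^^^^^^^^
    return _wrapfunc(a, 'round', decimals=decimals, out=out)
    return _wrapit(obj, method, *args, **kwds)
    result = getattr(arr, method)(*args, **kwds)
TypeError: unsupported operand type(s) for *: 'NoneType' and 'float'
```

Two-view check: knob height 0.161 against 0.165, brass line on the slate 0.088 against 0.090, strip −0.0004, bottle cap 0.197 against 0.20. The leaf and strip lines also meet at the same axis, (0.724, −0.002). So I'll close the gripper and move to the trailing side.

```bash
cat > c.py <<'E'
from h import *
from cell import env,camera,kin,job
A=np.array([.7237,-.002]);MARK=np.radians(216.3)
def q(deg):
    h=np.radians(deg)/2; return [0,np.cos(h),np.sin(h),0]
def pt(phi,r,off,z):  # off>0 leading side
    u=np.array([np.cos(phi),np.sin(phi)]);n=np.array([-u[1],u[0]])
    return [*(A+r*u+off*n),z]
def leaf(n="top",save=None):
    """time, leaf direction angle (rad, world) from brass line on the slate (2nd = from line direction)"""
    t=env.get_state()["time"];p,_=camera(n)
    if save: cv2.imwrite(save,p)
    best=None
    for c,s,m in blobs(p,(8,120,60),(28,255,255),40):
        mm,d,a,b=line(m,n,.09);v=mm-A;r=np.hypot(*v)
        if .27<r<.35 and .06<b-a<.11 and (best is None or abs(r-.31)<best[2]):
            ph=np.arctan2(v[1],v[0])%(2*np.pi)
            d=d*np.sign(d@v);best=(t,ph,abs(r-.31),np.arctan2(d[1],d[0])%(2*np.pi))
    return best
E
python3 - <<'E'
from c import *
T=lambda m:print(m,env.get_state()["time"],np.round(env.get_state()["tcp_pos"],4))
print(leaf(),leaf("side"))
env.grip(0.0);T("grip")
ph=leaf()[1];print(ph,MARK-ph)
a=pt(ph,.26,-.148,.20)
env.reach(a,q(160));T("reach")
env.movel(a[:2]+[.124],velocity=.15);T("down")
print(env.get_state()["force"],env.get_state()["opening"])
print(leaf("top","pics/t1.png"),leaf("side","pics/s1.png"))
E
```

```text
(0.1, np.float64(2.70582326527527), np.float64(0.001893419262440521), np.float64(2.70967763790298)) (0.15, np.float64(2.701909530573112), np.float64(1.809866399749005e-06), np.float64(2.7059427798466187))
grip 0.9667 [0.1623 0.6552 0.3039]
2.70582326527527 1.069323906788465
reach 3.0917 [0.5501 0.2435 0.2001]
down 3.75 [0.5509 0.2422 0.1245]
[0.05677447 0.54913268 0.22845002] -0.00011851926917065802
(3.75, np.float64(2.705670607278288), np.float64(0.0015492574325915998), np.float64(2.713310746806572)) (3.8, np.float64(2.701872996545968), np.float64(0.0007554629160042015), np.float64(2.7049771549695905))
```

View pics/t1.png

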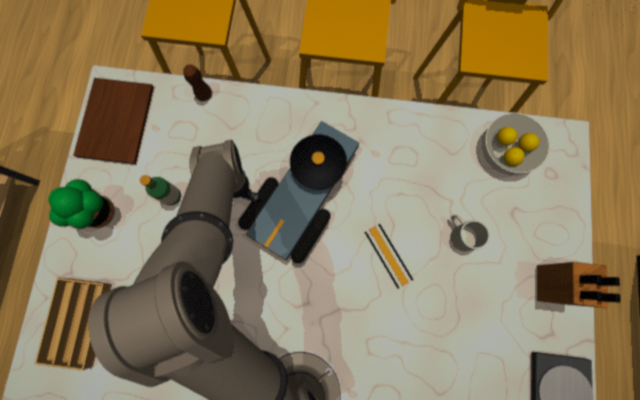

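View pics/s1.png

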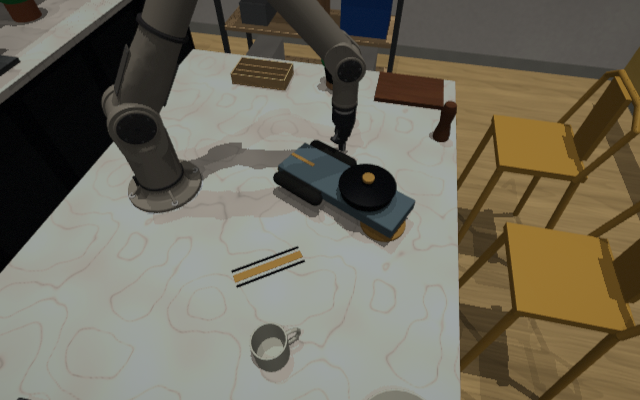

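The hand is in free air beside the trailing bumper, at about (245,195) in the top view, and the leaf hasn't moved. Next is the push.

```bash
python3 - <<'E'
from c import *
s=env.get_state();p=np.array(s["tcp_pos"]);a=2.706+.10
d=np.array([-np.sin(a),np.cos(a)])
env.movel([*(p[:2]+.08*d),.124],velocity=.03)
print(env.get_state()["time"])
L=[]
L+=[leaf("side")];print(env.get_state()["force"])
env.movel([*(p[:2]+.08*d),.21],velocity=.2)
L+=[leaf("side","pics/s2.png"),leaf("top","pics/t2.png")]
for l in L:print(l)
print(env.get_state()["time"],env.get_state()["tcp_pos"])
E
```

```text
6.6417
[-0.40753802 -0.02298233  0.3418366 ]
(6.6417, np.float64(3.279145679972287), np.float64(0.00119281789028991), np.float64(3.2742859419556676))
(7.275, np.float64(3.5143394165577653), np.float64(0.0005605229891224028), np.float64(3.5203216014254375))
(7.325, np.float64(3.5337487172637583), np.float64(0.0025330781336269648), np.float64(3.530117370042238))
7.375 [0.523922   0.16657852 0.20842084]
```

```bash
python3 - <<'E'
from c import *
np.set_printoptions(precision=3,suppress=True)
z=np.load("pics/top0.npz");d=z["d"]
c=calibration("top");R=cv2.Rodrigues(c["rvec"])[0];o=-R.T@c["tvec"]
v,u=np.mgrid[120:215,270:370];_,dr=ray("top",np.c_[u.ravel(),v.ravel()])
P=o+dr*d[v.ravel(),u.ravel()][:,None]
k=np.hypot(*(P[:,:2]-[.661,.028]).T)
for a in range(0,110,8):
    m=(k>=a/1e3)&(k<(a+8)/1e3)&(P[:,2]>.03);print(a,np.percentile(P[m,2],[5,50,95]) if m.any() else 0)
s=env.get_state();p0=np.array(s["tcp_pos"]);h=s["orientation"];print(p0,h,s["time"],s["qpos"])
x=np.linspace(0,1,31);sg=10*x**3-15*x**4+6*x**5
for tgt in((.62,-.322,.225),(.636,-.336,.225),(.62,-.322,.18)):
  J=np.array([kin.inverse_kinematics(list(p0+(np.array(tgt)-p0)*f),h) for f in sg])
  T=np.linalg.norm(np.array(tgt)-p0)/.53
  print(T,np.abs(np.diff(J,axis=0)/(T/30)).max(0),J[-1])
E
```

```text
0 [0.16  0.164 0.167]
8 [0.16  0.163 0.166]
16 [0.139 0.144 0.165]
24 [0.139 0.143 0.146]
32 [0.139 0.142 0.145]
40 [0.138 0.142 0.145]
48 [0.138 0.141 0.144]
56 [0.136 0.139 0.143]
64 [0.134 0.137 0.14 ]
72 [0.087 0.135 0.139]
80 [0.085 0.131 0.137]
88 [0.084 0.089 0.092]
96 [0.084 0.088 0.092]
104 [0.084 0.089 0.092]
[0.524 0.167 0.208] [-0.001  0.174  0.985 -0.001] 7.375 [-0.647  0.396  0.282  1.96  -0.149  0.808  0.941]
0.9400219345489369 [1.623 0.626 0.21  1.048 0.265 0.493 1.864] [ 0.125  0.617  0.396  1.582 -0.266  0.998  1.822]
0.9720580361365454 [1.605 0.67  0.201 1.129 0.268 0.531 1.835] [ 0.142  0.65   0.396  1.525 -0.274  1.024  1.832]
0.9410304276212863 [1.661 0.692 0.162 1.004 0.287 0.389 1.9  ] [ 0.144  0.664  0.367  1.611 -0.279  0.921  1.831]
```

The leaf left at 0.37 rad/s and needs catching on the leading side right away. The joint speeds and the clearance over the casserole lid (edge 0.132) check out, so I'll catch it and lift off near full compression.

```bash
python3 - <<'E'
from c import *
st=env.get_state;n=np.array([.78,-.62])
env.movel([.627,-.330,.22],velocity=.6)
t=st()["time"];print("a",t,st()["tcp_pos"])
env.movel([.627,-.330,.135] if t<8.55 else [.647,-.345,.135],velocity=.35)
f0=None;log=[];go=8.805+.30
while True:
    s=st();f=n@np.array(s["force"])[:2];log.append((round(s["time"],3),round(float(f),2)))
    if f0 is None:f0=f
    if s["time"]<8.83 and False:pass
    if f-f0>.8 and go>9.1: go=min(s["time"]+.19,9.2);log.append("hit")
    if s["time"]>=go-.008:break
    env.dwell(.016)
p=st()["tcp_pos"]
env.movel([.627,-.330,.215],velocity=.45)
L=[leaf("side"),leaf("top","pics/t3.png"),leaf("side","pics/s3.png")]
print(log,p)
for l in L:print(l)
print(st()["time"],st()["tcp_pos"])
E
```

```text
a 8.5417 [ 0.6271786  -0.32715689  0.21890878]
[(8.933, 0.34), (8.95, 0.68), (8.967, 1.16), 'hit', (8.983, 1.12), (9.0, 1.43), 'hit', (9.017, 2.18), 'hit', (9.033, 1.48), 'hit', (9.05, 1.25), 'hit', (9.067, 1.25), 'hit', (9.083, 1.44), 'hit', (9.1, 1.14), 'hit', (9.117, 0.05), (9.133, 1.26), 'hit', (9.15, 1.07), (9.167, 1.76), 'hit', (9.183, 0.84), (9.2, 1.21), 'hit'] [ 0.62849584 -0.33043355  0.137877  ]
(9.525, np.float64(4.028870407137035), np.float64(0.0010653271654191832), np.float64(4.020913649032768))
None
(9.625, np.float64(4.012525546044843), np.float64(0.0013386771645871876), np.float64(4.009713666414749))
9.675 [ 0.62630913 -0.32957596  0.21448352]
```

Caught. The leaf now drifts back at about −0.16 rad/s toward the mark. I'll repeat the catch on the trailing side just at the mark, timing the lift with side-camera fits.

```bash
cat > catch.py <<'E'
from c import *
from scipy.optimize import least_squares
st=env.get_state
def fit(M,w0,tg):
    M=np.array(M);t0=M[0,0]
    def mod(p,t):
        ph,w,tc=p;b=ph+w*(np.minimum(t,tc)-t0)
        return b+np.where(t>tc,w/w0*np.sin(w0*np.clip(t-tc,0,3.14/w0)),0)
    r=least_squares(lambda p:np.r_[(mod(p,M[:,0])-M[:,1])/.002,(p[2]-tg)/.12],[M[0,1],(M[-1,1]-M[0,1])/(M[-1,0]-t0),tg])
    return r.x
def lift_when_stopped(M,phc,r,zl,cam="side",lead=.10):
    w0=np.sqrt(100*r*r/.31);p=None
    while True:
        l=leaf(cam);now=st()["time"]
        if l:M.append(l[:2])
        if p is None or p[2]+.1>now:
            m=np.array(M);k=np.polyfit(m[:,0],m[:,1],1);tg=(phc-k[1])/k[0]
        p=fit(M,w0,tg);tl=p[2]+np.pi/2/w0-lead
        if now>=tl-.025:break
        if tl-now>4: print("no catch",p);break
    q0=st()["tcp_pos"];env.movel([q0[0],q0[1],zl],velocity=.45)
    print("fit",p,"lift",now)
    for m in M:print(np.round(m,4))
    L=[leaf(cam),leaf(cam),leaf("top")]
    for l in L:print(l)
    print(st()["time"])
E
python3 - <<'E'
from catch import *
p0=np.array(st()["tcp_pos"]);h=st()["orientation"]
phc=3.79;a=pt(phc,.26,-.13,.19);tgt=np.array(a)
x=np.linspace(0,1,31);sg=10*x**3-15*x**4+6*x**5
J=np.array([kin.inverse_kinematics(list(p0+(tgt-p0)*f),h) for f in sg]);v=.55
rate=(np.abs(np.diff(J,axis=0)).max(0)*30*v/np.linalg.norm(tgt-p0)/[2.39,2.39,3.14,3.14,3.14,3.14,3.14]).max()
v=min(v,v*.75/rate);print(rate,v)
M=[(9.525,4.0289),(9.625,4.0125)]
env.movel(a,velocity=v);print(st()["time"])
l=leaf("side");M+= [l[:2]] if l else [];print(l)
# bumper must still be clear of the finger
ok=(l is None) or l[1]>phc+.025
if ok:
    env.movel(a[:2]+[.135],velocity=.3);print(st()["time"])
    lift_when_stopped(M,phc,.26,.215)
else: print("late, no descent")
E
```

```text
0.6576914717112968 0.55
10.4917
(10.4917, np.float64(3.8767522588216248), np.float64(0.0003063437522378698), np.float64(3.8702248730452586))
10.875
fit [ 4.0277466  -0.15309576 11.00520506] lift 11.225
[9.525  4.0289]
[9.625  4.0125]
[10.4917  3.8768]
[10.875   3.8205]
[10.925  3.813]
[10.975  3.806]
[11.025   3.7989]
[11.075   3.7916]
[11.125   3.7846]
[11.175   3.7776]
(11.55, np.float64(3.737114536983161), np.float64(0.0005792364709172881), np.float64(3.728005011357413))
(11.6, np.float64(3.731710050808349), np.float64(0.00011185136448299549), np.float64(3.7347483639750845))
None
11.7
```

The lift came a bit early, since contact starts about 5 mm later than I assumed. The leaf is now slow, −0.1 rad/s and 19 mm short. I'll let it bounce softly off the stationary finger on the trailing side and drift back to the mark.

```bash
python3 - <<'E'
from catch import *
a=pt(3.60,.26,-.13,.215)
env.movel(a,velocity=.3);print(st()["time"])
l=leaf("side");print(l)
if l and l[1]>3.635:
    env.movel(a[:2]+[.135],velocity=.3)
    M=[]
    for i in range(28):
        l=leaf("side")
        if l:M.append(l[:2])
        if len(M)>6 and M[-1][1]>M[-4][1]+.010 and M[-1][1]>min(m[1] for m in M)+.035:break
        env.dwell(.07)
    for m in M:print(np.round(m,4))
    q0=st()["tcp_pos"];env.movel([q0[0],q0[1],.2],velocity=.35)
    print(leaf("side","pics/s5.png"),st()["time"])
E
```

```text
12.0333
(12.0333, np.float64(3.6875417498246374), np.float64(0.00033516810818468024), np.float64(3.684514573036522))
[12.5     3.6431]
[12.6167  3.6325]
[12.7333  3.6219]
[12.85   3.611]
[12.9667  3.6001]
[13.0833  3.5897]
[13.2     3.5827]
[13.3167  3.5796]
[13.4333  3.5827]
[13.55    3.5884]
[13.6667  3.5959]
[13.7833  3.6032]
[13.9    3.611]
[14.0167  3.6179]
(14.4, np.float64(3.63978971704967), np.float64(9.860385105642244e-06), np.float64(3.6420841378063797)) 14.45
```

```bash
python3 - <<'E'
from catch import *
a=pt(3.80,.26,.14,.2)
env.movel(a,velocity=.3);print(st()["time"],st()["tcp_pos"])
M=[]
for i in range(4):
    l=leaf("side");print(l, leaf("top") if i==3 else "");env.dwell(.25)
E
```

```text
15.6667 [ 0.60303574 -0.27031638  0.19907932]
(15.6667, np.float64(3.70460095256603), np.float64(0.0001520879472883263), np.float64(3.7006211824866324)) 
(15.9667, np.float64(3.7176246663345593), np.float64(0.001049073745129192), np.float64(3.713495717902935)) 
(16.2667, np.float64(3.7306198909096326), np.float64(0.0005813177882665332), np.float64(3.734019556612758)) 
(16.5667, np.float64(3.742397376738265), np.float64(0.0005397661046873115), np.float64(3.7456037566784164)) None
```

```bash
python3 - <<'E'
from catch import *
a=pt(3.797,.26,.13,.135)
env.movel(a,velocity=.2);print(st()["time"])
M=[]
for i in range(30):
    l=leaf("side")
    if l:M.append(l[:2])
    if len(M)>5 and M[-1][1]<max(m[1] for m in M)-.006:break
    env.dwell(.1)
for m in M:print(np.round(m,4))
env.movel(a[:2]+[.215],velocity=.3)
for i in range(4):print(leaf("side"));env.dwell(.3)
print(st()["time"])
E
```

```text
17.4
[17.4     3.7715]
[17.55    3.7764]
[17.7     3.7811]
[17.85    3.7858]
[18.      3.7899]
[18.15    3.7937]
[18.3    3.798]
[18.45    3.8018]
[18.6     3.8051]
[18.75    3.8086]
[18.9     3.8105]
[19.05    3.8105]
[19.2     3.8089]
[19.35    3.8068]
[19.5     3.8046]
[19.65    3.8028]
(20.1167, np.float64(3.795583443677601), np.float64(0.00036261257901032407), np.float64(3.788640117414828))
(20.4667, np.float64(3.7910788099482837), np.float64(0.0004341175941505182), np.float64(3.7832573415271145))
(20.8167, np.float64(3.786444879064367), np.float64(0.00034007165792071525), np.float64(3.780191495219372))
(21.1667, np.float64(3.783340716272462), np.float64(0.00028729236743185727), np.float64(3.7808176345768985))
21.5167
```

```bash
python3 - <<'E'
from catch import *
env.movel([.62,-.29,.38],velocity=.2);env.dwell(2.5)
for i in range(2):
    l=leaf("side","pics/s7.png");print(l,.36*np.sin(l[1]-MARK));env.dwell(.5)
print(leaf("top","pics/t7.png"),st()["time"])
E
```

```text
(25.0083, np.float64(3.7767901605987215), np.float64(0.001357635844793148), np.float64(3.776820923598939)) 0.0005914756064891284
(25.5583, np.float64(3.7767901605987215), np.float64(0.001357635844793148), np.float64(3.776820923598939)) 0.0005914756064891284
(26.1083, np.float64(3.7773828324176457), np.float64(0.007195746538701031), np.float64(3.7591659691162165)) 26.1583
```

View pics/s7.png

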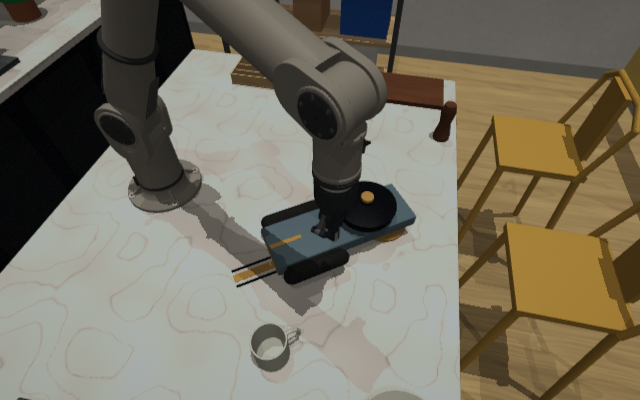

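The picture shows the leaf's brass line, at about (285,242), in line with the strip at (252,272). The leaf is at rest under 1 mm from the middle, with the hand clear above it and the mug untouched.

```bash
python3 -c "
from cell import job;print(job.job_done())"
```

```text
the job is handed in; nothing more can be done
None
```

The leaf stands motionless and released on the brass strip, its tip measured under 1 mm from the middle about 26 s in, and the job is handed in; the hand-in call returned no verdict.

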